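# Set the pickup gap with the thumbwheel

## Task

On the pickup stand, roll the knurled thumbwheel under a fingertip until the carriage has closed the gap as far as the gauge mark: the front edge of its jaw level with the black line on the small white tab. Move the carriage only by rolling the wheel, never by pushing it, and do not touch the gauge tab. Leave the toy car, the wooden figurine and the jar where they stand, and finish with the hand clear of everything.

Things in the scene. Friction and masses are not known exactly. Their poses are not given: they have to be found in the camera images.
- stand: The pickup stand, bolted down: steel base plate 240 x 90 x 12 mm. Origin on the table surface under the track; +x is the closing direction, z up. Along x: grey wheel housing centred at -90 mm (two cheeks 72 mm long, outer faces at y = +-22.5 mm, tops 62 mm above the table); the carriage on two steel rails; a fixed wooden sounding block with steel tongues from x = 65 to 100 mm, 48 mm high.
- thumbwheel: Knurled aluminium thumbwheel, 60 mm diameter, 22 mm wide, upright between the cheeks. Origin: its centre on the axle, 50 mm above the table at stand x = -90 mm, y = 0; axle along the stand's y; the body turns with the wheel. About 1 N at the rim turns it; it stays where left.
- wheel_top (a point): Rim's top when not pressed: 80 mm above the table, 18 mm above the cheeks; fixed to the stand, same axes. Dragging it towards the stand's +x closes the gap, back opens it: 10 mm of carriage per radian, 3 mm of rim per 1 mm; several strokes. Sprung: the wheel with its housing starts to sink under about 1.5 N of push, is fully down (6 mm) at about 7 N, and rises when released.
- carriage: Sliding carriage: aluminium block, with its dark steel jaw plate (6 mm thick, on the stand's +x side, top 40 mm above the table) 50 x 50 mm, brass pickup disc on top. Origin in the plane of the jaw's front face, mid-width, 24 mm above the table, axes as the stand. Rails, carriage, cheeks and wheel are one sprung bridge, hinged in the sounding block.
- jaw_edge (a point): The end of the jaw's top front edge nearest the gauge tab (stand y = -25 mm, 40 mm above the table); moves with the carriage.
- gauge_tab: The gauge tab: fixed white block 16 x 16 mm, 28 mm tall, on the base plate just beside the carriage's path (its centre at stand y = -36 mm); where it stands along the track differs each time. Origin at the centre of its underside, axes as the stand.
- mark (a point): The end, nearest the carriage, of the 2 mm wide black line that runs across the tab's top parallel to the stand's y axis; 40 mm above the table. Axes as the stand. The jaw edge should end at the same stand x as this point; at the start it is 11 to 37 mm short of it.
- toy_car: Loose yellow toy car, 75 x 36 mm, 37 mm high, beside the stand. Origin at the centre of its underside. Bystander.
- figurine: Loose turned wooden figurine, 44 mm diameter, 72 mm high. Origin at the centre of its underside. Bystander.
- jar: Loose glass jar with a steel lid, 48 mm diameter, 60 mm high. Origin at the centre of its underside. Bystander.

How it is judged:
On the way:
1. a fingertip is on the thumbwheel (contact force between the fingers and thumbwheel above 0.5 N), for 0.1 s.
At the end, for the whole second after the job is handed in: The jaw's front edge is within 2.5 mm of the middle of the black line along the track, carriage and wheel are at rest, and the bystanders are within 15 mm of where they stood (x of jaw_edge in the frame of mark between -0.0025 and 0.0025 m and linear speed of carriage below 0.003 m/s and angular speed of thumbwheel below 0.1 rad/s and distance of each of toy_car, figurine, jar from where it was at the start of the episode below 0.015 m); the robot touches nothing.
It fails at once if the robot pushes the carriage itself (contact force between any of the fingers, the arm and carriage above 1 N).
It fails at once if the robot touches the gauge tab (contact force between any of the fingers, the arm and gauge_tab above 1 N).
It fails at once if a bystander is moved, lifted or knocked over (distance of any of toy_car, figurine, jar from where it was at the start of the episode above 0.015 m or angle between any of toy_car, figurine, jar's own z axis and vertical above 0.4 rad).
It also fails if it takes over 48 s, if anything falls off the work surface, if the arm or the gripper's body presses on something with over 40 N, if the wrist force passes 120 N, or if a joint passes its speed limit or range.

## Robot

A 6-joint arm with a two-finger parallel gripper is mounted at the origin on the work surface. World frame = base frame: x ahead of the robot, y to its left, z up, the work surface at z = 0. Lengths are in m, angles in rad, forces in N, time in s.
With the tool pointing down it reaches from about 0.35 to 0.975 m from the base axis. Payload 4.9 kg.
Tool frame: the origin (TCP) lies at the very end of the fingers, on their centre line; the grasp point (between the pads) lies 19 mm behind it; x points along the fingers, z is the direction in which the jaws open and shut, and the axes are right-handed (so a half turn about x gives the same grasp; the last joint's range is limited). The gripper opens to 85 mm and grips with 20 to 120 N. Pads are 22 mm wide; open, the fingers measure 114 mm over their backs; the gripper's body (76 mm by 85 mm) begins 54 mm behind the grasp point. The pads swing forward as they close: fully open they stand 13 mm farther back than shut.
Start: joints at [-1.438, 0.053, 1.613, -0, 1.476, -0.119], TCP at [0.156, -0.605, 0.231] pointing down, gripper open.
Joint ranges: [-3.01, 3.01], [-1.01, 2.22], [0.06, 2.58], [-1.02, 4.17], [0.09, 2.62], [-3.14, 3.14]. Speed limits (rad/s): [2.57, 2.57, 3.14, 3.14, 3.14, 3.14].

## Interface

Orientations are given as a rotation vector (axis times angle).
In Python, from station import ctrl, imaging gives the robot as it stands. The module is installed in compiled form; this text tells all that it offers.
- The arm moves only by the shell command python3 -m jog 'ROWS' [FORCE]. ROWS is JSON, a list that holds one entry, the list of rows, each a list of 5 numbers: the shift along the tool's x, y, z in m, then the turn about the tool's x in rad, then the closure, from -1 (fully open) to 1 (shut). A call has 1 to 12 rows; each row is the pose to reach, as a shift and turn from the pose measured when the call began, along the tool's axes at that moment; what a row does not reach only later rows make up. A row lasts 1/10 s, in which the tool goes at most 50 mm and 8.59 degrees, less where a joint would pass 70% of its speed; a pose out of reach is approached as far as the arm can. A call with a gripper value outside its range is refused whole. The fingers move at their own pace and stop on an object; FORCE is the grip in N (left out, the last holds). Time passes only in rows, so rows that repeat a pose let the fingers close. It gives the time, the measured TCP pose, the force and the opening at its end, in the units of the state.
- ctrl.get_obs(): the state, without advancing time (a new reading comes with each control period).
- imaging.get_image(name): name is "scene" or "top" or "wrist"; returns a dict with "color" (420x560x3 uint8, red, green, blue), "intrinsics" (3x3 intrinsics, pixels), "R" (3x3) and "t" (3): a world point X has camera coordinates R X + t. Camera axes: x right, y down, z forward; pixel columns grow to the right and rows downward; lengths in m; the calibration is good to about 2 mm. A picture is of the moment at which its call begins. There is no depth.
- ctrl.finish_job(): hands the job in, once; it reports no verdict.
The state is a dict: "t": time; "q": joint angles; "dq": joint speeds; "effort": joint torques, N m; "tool_pos": TCP position; "tool_rot": TCP orientation; "contact_force": force on the tool from outside, world axes, zero at the start; "wrist_torque": the same for the moment, N m; "opening": finger opening in m.
Only numpy, scipy, OpenCV 4.12 (cv2) and the standard library are available. Lean on these libraries where they do the work, as an engineer would, in place of code of your own. Each camera call takes 0.05 s, during which the arm holds its last target.

## Working session

There is one attempt and no reset: what is moved stays moved. The work goes in short steps, Python scripts to look and compute and a shell command to move; the robot and the scene stay as the last step left them, time stands still between calls to the robot, and variables do not carry over. Pictures are saved under pics/ and viewed, and the job is handed in when it is done.

```bash
mkdir -p pics; python3 - <<'E'
from station import ctrl, imaging
import cv2
for n in ["scene","top","wrist"]:
    d=imaging.get_image(n); cv2.imwrite(f"pics/{n}0.png",d["color"][:,:,::-1])
    print(n,d["intrinsics"].round(1).tolist(),d["R"].round(4).tolist(),d["t"].round(4).tolist())
o=ctrl.get_obs(); print(o)
E
```

```text
scene [[471.9, 0.0, 273.1], [0.0, 471.9, 214.5], [0.0, 0.0, 1.0]] [[-0.8296, 0.5582, -0.0149], [0.3167, 0.4483, -0.8359], [-0.4599, -0.6982, -0.5487]] [0.4392, -0.1308, 0.9765]
top [[475.1, 0.0, 282.2], [0.0, 475.1, 207.4], [0.0, 0.0, 1.0]] [[0.0228, -0.9997, -0.0031], [-0.9841, -0.0219, -0.176], [0.1759, 0.0071, -0.9844]] [0.0436, 0.5741, 0.7633]
wrist [[348.6, 0.0, 275.4], [0.0, 348.6, 209.9], [0.0, 0.0, 1.0]] [[0.2485, -0.9686, -0.0014], [-0.9261, -0.238, 0.2927], [-0.2839, -0.0715, -0.9562]] [-0.6255, -0.0387, 0.3791]
{'t': 0.15, 'q': array([-1.43797436e+00,  5.32507363e-02,  1.61394964e+00,  8.79149332e-06,
        1.47601587e+00, -1.19028851e-01]), 'dq': array([-0.00049475, -0.0014672 , -0.0028785 , -0.00107153, -0.00164388,
        0.00056612]), 'effort': array([ 2.14196930e-04, -3.94244242e+01, -3.70722699e+01, -1.44729997e-04,
        4.67736740e-03, -1.82566060e-05]), 'tool_pos': array([ 0.15566957, -0.60480957,  0.23033452]), 'tool_rot': array([ 1.02282111,  1.31905045, -1.02090924]), 'contact_force': array([ 0.50144531, -0.04568873, -0.29681866]), 'wrist_torque': array([ 0.00617903,  0.02729556, -0.00854137]), 'opening': 0.08540282404273551}
```

View pics/scene0.png

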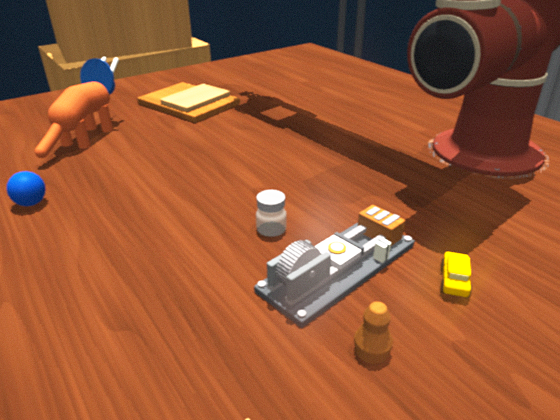

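View pics/top0.png

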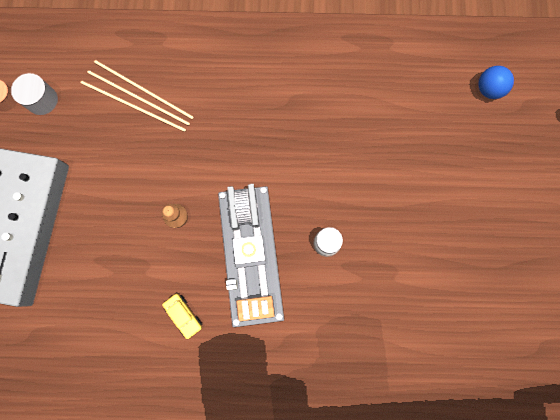

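View pics/wrist0.png

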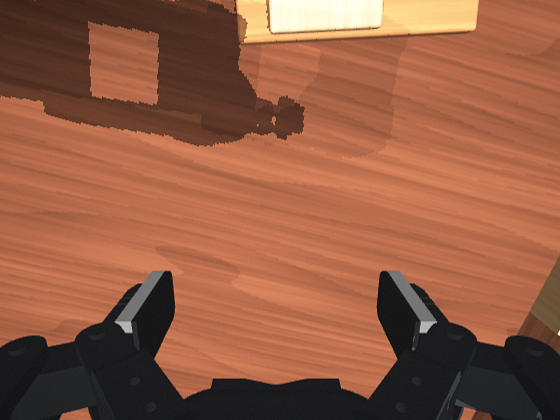

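The top view shows the stand with the wheel at about (242,207), the carriage at (248,250), the tab at (231,284) and the block at (255,308). Closing therefore runs towards the robot. The jar is at (328,241), the figurine at (174,215) and the car at (182,316).

```bash
python3 - <<'E'
import cv2
a=cv2.imread("pics/top0.png")[175:335,200:300]; cv2.imwrite("pics/top0c.png",cv2.resize(a,None,fx=3.7*1,fy=3.7,interpolation=cv2.INTER_CUBIC))
a=cv2.imread("pics/scene0.png")[190:330,250:430]; cv2.imwrite("pics/scene0c.png",cv2.resize(a,None,fx=4,fy=4,interpolation=cv2.INTER_CUBIC))
E
```

```text
(no output)
```

View pics/top0c.png

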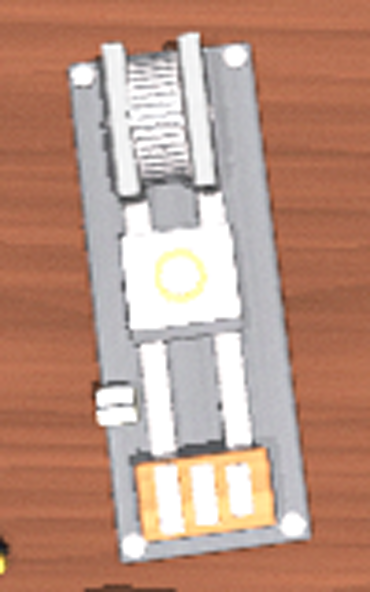

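View pics/scene0c.png

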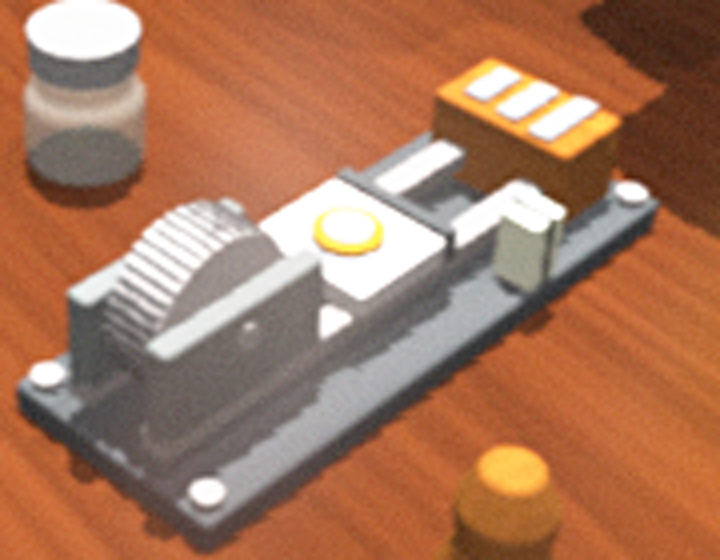

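```bash
cat > h.py <<'E'
import numpy as np
from station import imaging
def ray(d,uv,z):
    K=np.array(d["intrinsics"]);R=np.array(d["R"]);t=np.array(d["t"])
    c=-R.T@t; v=R.T@np.linalg.solve(K,[uv[0],uv[1],1]); return c+v*(z-c[2])/v[2]
def proj(d,X):
    p=np.array(d["R"])@X+d["t"]; p=np.array(d["intrinsics"])@p; return p[:2]/p[2]
E
python3 - <<'E'
from h import *
import numpy as np
d=imaging.get_image("top")
f=lambda x,y:(200+(x+.5)/3.7-.5,175+(y+.5)/3.7-.5)
P={}
for n,x,y,z in [("TL",70,65,.012),("TR",248,45,.012),("BR",310,538,.012),("BL",122,562,.012),
 ("jawL",131,336,.04),("jawR",241,325,.04),("markEnd",136,403,.04),("markOut",97,406,.04),
 ("blkTL",138,464,.048),("blkTR",269,449,.048),("blkBL",144,540,.048),("blkBR",273,525,.048),
 ("chkLt",113,43,.062),("chkLb",130,196,.062),("chkRt",190,33,.062),("chkRb",207,186,.062)]:
    P[n]=ray(d,f(x,y),z); print(n,P[n].round(4))
ex=(P["BL"]+P["BR"]-P["TL"]-P["TR"]);L=np.linalg.norm(ex)/2;ex/=np.linalg.norm(ex);ey=np.array([-ex[1],ex[0],0])
w=np.linalg.norm(P["TL"]-P["TR"]);print("plate",L,w,ex)
c=(P["TL"]+P["TR"]+P["BL"]+P["BR"])/4
for n in P: print(n,((P[n]-c)@ex).round(4),((P[n]-c)@ey).round(4))
print(c)
E
```

```text
TL [0.6052 0.1725 0.012 ]
TR [0.6172 0.0858 0.012 ]
BR [0.3827 0.0501 0.012 ]
BL [0.3698 0.1373 0.012 ]
jawL [0.4728 0.1344 0.04  ]
jawR [0.479 0.084 0.04 ]
markEnd [0.4425 0.1309 0.04  ]
markOut [0.4407 0.1487 0.04  ]
blkTL [0.4153 0.1282 0.048 ]
blkTR [0.4233 0.0695 0.048 ]
blkBL [0.3822 0.1242 0.048 ]
blkBR [0.39   0.0668 0.048 ]
chkLt [0.6056 0.1459 0.062 ]
chkLb [0.5347 0.1352 0.062 ]
chkRt [0.6111 0.1106 0.062 ]
chkRb [0.5401 0.1004 0.062 ]
plate 0.23757971385497995 0.08751174676106778 [-0.98885246 -0.14889867  0.        ]
TL -0.1193 -0.0438
TR -0.1182 0.0438
BR 0.1189 0.0441
BL 0.1187 -0.0441
jawL 0.0172 -0.0259
jawR 0.0186 0.0249
markEnd 0.0478 -0.0269
markOut 0.0468 -0.0447
blkTL 0.075 -0.0282
blkTR 0.0759 0.031
blkBL 0.1084 -0.0292
blkBR 0.1092 0.0287
chkLt -0.1157 -0.0174
chkLb -0.0441 -0.0174
chkRt -0.1159 0.0183
chkRb -0.0442 0.0178
[0.49373572 0.11141541 0.012     ]
```

```bash
cat >> h.py <<'E'
from scipy.spatial.transform import Rotation as Ro
from station import ctrl
EX=np.array([-.98885,-.14890,0]);EY=np.array([.14890,-.98885,0]);WT=np.array([.5729,.1233,.080])
def st(msg=""):
    o=ctrl.get_obs(); R=Ro.from_rotvec(o["tool_rot"]).as_matrix(); r=o["tool_pos"]-WT
    print(msg,"t",round(o["t"],2),"rel wheel_top in stand xyz(mm)",(1e3*np.array([r@EX,r@EY,r[2]])).round(1),"F stand",np.array([o["contact_force"]@EX,o["contact_force"]@EY,o["contact_force"][2]]).round(2),"open",round(o["opening"],4)); return o,R
E
python3 - <<'E'
from h import *
o,R=st(); print(R.round(4)); print("EX in tool",(R.T@EX).round(4),"EY",(R.T@EY).round(4))
ang=np.arctan2((R.T@EX)[2],(R.T@EX)[1]);print("angle of EX from tool y toward z",ang)
tgt=WT+np.array([0,0,.06])-EX*0.02
print((R.T@(tgt-o["tool_pos"])).round(4),o["q"].round(3))
E
```

```text
t 0.2 rel wheel_top in stand xyz(mm) [521.  658.  150.5] F stand [-0.14 -0.42  0.17] open 0.0854
[[-2.000e-04  9.685e-01  2.492e-01]
 [ 1.300e-03  2.492e-01 -9.685e-01]
 [-1.000e+00  2.000e-04 -1.300e-03]]
EX in tool [-0.     -0.9948 -0.1022] EY [-0.0013 -0.1022  0.9948]
angle of EX from tool y toward z -3.0392221985867223
[ 0.0914  0.6054 -0.5991] [-1.438  0.053  1.614  0.     1.476 -0.119]
```

```bash
python3 -m jog '[[[0,0.03,-0.03,0.02,1],[0,0.06,-0.06,0.05,1],[0,0.09,-0.09,0.1024,1],[0,0.12,-0.12,0.1024,1],[0,0.15,-0.15,0.1024,1],[0,0.18,-0.18,0.1024,1],[0,0.21,-0.21,0.1024,1],[0,0.24,-0.24,0.1024,1],[0,0.27,-0.27,0.1024,1],[0,0.30,-0.30,0.1024,1],[0,0.33,-0.33,0.1024,1],[0,0.36,-0.36,0.1024,1]]]' 40
python3 - <<'E'
from h import *
o,R=st(); print("EX in tool",(R.T@EX).round(4))
tgt=WT+np.array([0,0,.10])-EX*0.03
print((R.T@(tgt-o["tool_pos"])).round(4),o["q"].round(3))
E
```

```text
t: 1.4
tool_pos: [0.4151, -0.1649, 0.231]
tool_rot: [1.099, 1.277, -1.098]
contact_force: [-0.2, -0.1, 0.5]
opening: 0.0
 t 1.4 rel wheel_top in stand xyz(mm) [198.9 261.5 151. ] F stand [0.18 0.04 0.48] open 0.0
EX in tool [-4.e-04 -1.e+00  2.e-04]
[ 0.0514  0.2289 -0.2615] [-5.460e-01 -3.970e-01  2.009e+00  1.000e-03  1.530e+00  8.760e-01]
```

```bash
python3 -m jog '[[[0,0.03,-0.035,0,1],[0,0.06,-0.07,0,1],[0,0.09,-0.105,0,1],[0,0.12,-0.14,0,1],[0,0.15,-0.175,0,1],[0,0.18,-0.21,0,1],[0.02,0.21,-0.24,0,1],[0.04,0.229,-0.2615,0,1],[0.05,0.229,-0.2615,0,1],[0.05,0.229,-0.2615,0,1],[0.05,0.229,-0.2615,0,1]]]'
python3 - <<'E'
from h import *
import cv2
o,R=st(); print("EX in tool",(R.T@EX).round(4))
for n in ["top","scene","wrist"]:
    d=imaging.get_image(n); cv2.imwrite(f"pics/{n}1.png",d["color"][:,:,::-1]); print(n,proj(d,o["tool_pos"]))
    if n=="wrist":
        print("cam",-np.array(d["R"]).T@d["t"]-o["tool_pos"])
t=cv2.imread("pics/top1.png")[140:340,160:340];s=cv2.imread("pics/scene1.png")[120:320,230:410]
cv2.imwrite("pics/ts1.png",cv2.resize(np.hstack([t,s]),None,fx=2.2,fy=2.2,interpolation=cv2.INTER_CUBIC))
E
```

```text
t: 2.5
tool_pos: [0.6024, 0.127, 0.1816]
tool_rot: [1.1, 1.276, -1.099]
contact_force: [-0.4, 0.5, 0.2]
opening: -0.0003
 t 2.5 rel wheel_top in stand xyz(mm) [-29.7   0.8 101.6] F stand [ 0.3  -0.6   0.17] open -0.0003
EX in tool [-2.e-04 -1.e+00  1.e-03]
top [233.94750393 170.62777613]
scene [280.13445781 182.27190322]
wrist [271.53019958 272.96652852]
cam [0.0734362  0.00908408 0.14432222]
```

View pics/ts1.png

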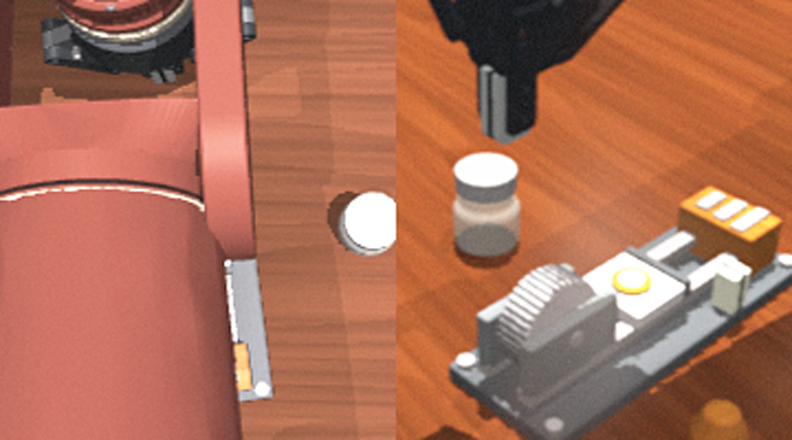

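View pics/wrist1.png

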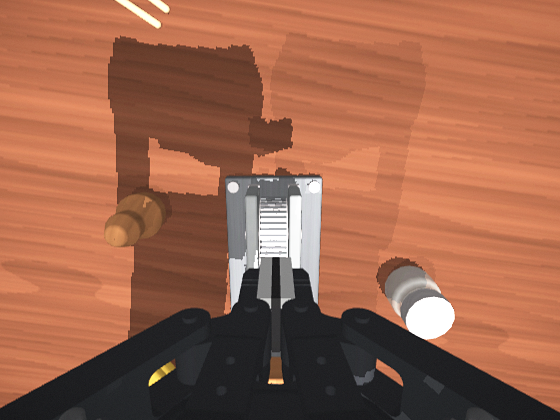

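```bash
python3 -m jog '[[[0.04,-0.006,0,0,1],[0.08,-0.012,0.001,0,1],[0.094,-0.012,0.001,0,1],[0.098,-0.012,0.001,0,1],[0.100,-0.012,0.001,0,1],[0.102,-0.012,0.001,0,1],[0.102,-0.012,0.001,0,1],[0.102,-0.012,0.001,0,1]]]'; python3 -c "
from h import *;st()"; python3 -m jog '[[[0.002,0,0,0,1],[0.004,0,0,0,1],[0.004,0,0,0,1],[0.004,0,0,0,1]]]'; python3 -c "
from h import *;st()"
```

```text
t: 3.45
tool_pos: [0.5927, 0.1244, 0.0824]
tool_rot: [1.103, 1.272, -1.095]
contact_force: [0.3, -0.8, 0.3]
opening: -0.0001
 t 3.45 rel wheel_top in stand xyz(mm) [-19.7   1.9   2.4] F stand [-0.18  0.8   0.34] open -0.0001
t: 3.85
tool_pos: [0.5925, 0.1243, 0.0783]
tool_rot: [1.102, 1.273, -1.096]
contact_force: [-0.2, 0.5, -0.3]
opening: 0.0001
 t 3.85 rel wheel_top in stand xyz(mm) [-19.6   1.9  -1.7] F stand [ 0.16 -0.5  -0.31] open 0.0001
```

```bash
python3 -m jog '[[[0.001,0,0,0,1],[0.003,0,0,0,1],[0.003,0,0,0,1],[0.003,0,0,0,1]]]'; python3 -c "
from h import *;st()"
```

```text
t: 4.25
tool_pos: [0.5932, 0.1244, 0.0759]
tool_rot: [1.103, 1.272, -1.095]
contact_force: [0.3, 0.1, 3.0]
opening: -0.0003
 t 4.25 rel wheel_top in stand xyz(mm) [-20.2   1.9  -4.1] F stand [-0.31 -0.06  3.02] open -0.0003
```

```bash
python3 -m jog '[[[0,-0.004,0,0,1],[0,-0.008,0,0,1],[0,-0.012,0,0,1],[0,-0.016,0,0,1],[0,-0.020,0,0,1],[0,-0.020,0,0,1]]]'; python3 -c "
from h import *;st()"; python3 -m jog '[[[0,-0.004,0,0,1],[0,-0.008,0,0,1],[0,-0.012,0,0,1],[0,-0.016,0,0,1],[0,-0.020,0,0,1],[0,-0.020,0,0,1]]]'; python3 - <<'E'
from h import *
import cv2
st()
d=imaging.get_image("scene"); cv2.imwrite("pics/scene2.png",d["color"][:,:,::-1])
s=cv2.imread("pics/scene2.png")[190:300,260:420];
cv2.imwrite("pics/s2.png",cv2.resize(s,None,fx=5,fy=5,interpolation=cv2.INTER_CUBIC))
E
```

```text
t: 4.85
tool_pos: [0.5725, 0.1212, 0.0758]
tool_rot: [1.102, 1.272, -1.095]
contact_force: [0.2, 0.5, 4.8]
opening: 0.0002
 t 4.85 rel wheel_top in stand xyz(mm) [ 0.7  2.  -4.2] F stand [-0.25 -0.46  4.79] open 0.0002
t: 5.45
tool_pos: [0.5512, 0.1181, 0.0747]
tool_rot: [1.101, 1.274, -1.098]
contact_force: [-1.5, -0.5, 2.5]
opening: 0.0002
 t 5.45 rel wheel_top in stand xyz(mm) [22.3  1.9 -5.3] F stand [1.59 0.26 2.55] open 0.0002
```

View pics/s2.png

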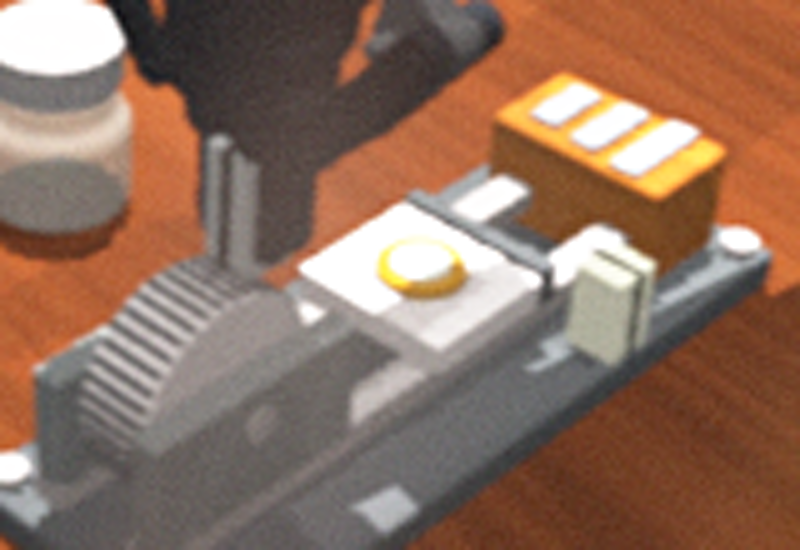

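```bash
cat >> h.py <<'E'
def sx(d,cx,cy,k=5,ox=260,oy=190,z=.04):
    p=ray(d,(ox+(cx+.5)/k-.5,oy+(cy+.5)/k-.5),z)-WT; return (1e3*np.array([p@EX-90,p@EY])).round(1)
def pred(d,x,y,z,k=5,ox=260,oy=190):
    u=proj(d,WT+EX*(x+90)/1e3+EY*y/1e3+[0,0,z/1e3-.08]); return ((u-[ox,oy]+.5)*k-.5).round(0)
E
python3 - <<'E'
from h import *
import cv2
d=imaging.get_image("scene")
for n,x,y in [("jawend",552,268),("jawfar",425,192),("mark",600,248),("markout",640,288)]: print(n,sx(d,x,y))
for n,y in [("tab corners",-28),("",-44)]:
    for x in (30,38,46): print(x,y,pred(d,x,y,40))
print("block",pred(d,65,-29,48),pred(d,65,29,48))
s=cv2.imread("pics/scene2.png")[225:265,330:400];
cv2.imwrite("pics/s2b.png",cv2.resize(s,None,fx=11,fy=11,interpolation=cv2.INTER_CUBIC))
E
```

```text
jawend [-8.98861e+04 -2.64000e+01]
jawfar [-8.98832e+04  2.16000e+01]
mark [-8.9869e+04 -2.9900e+01]
markout [-8.98761e+04 -4.86000e+01]
30 -28 [570. 261.]
38 -28 [588. 250.]
46 -28 [605. 238.]
30 -44 [618. 287.]
38 -44 [635. 275.]
46 -44 [653. 263.]
block [652. 189.] [491. 109.]
```

View pics/s2b.png

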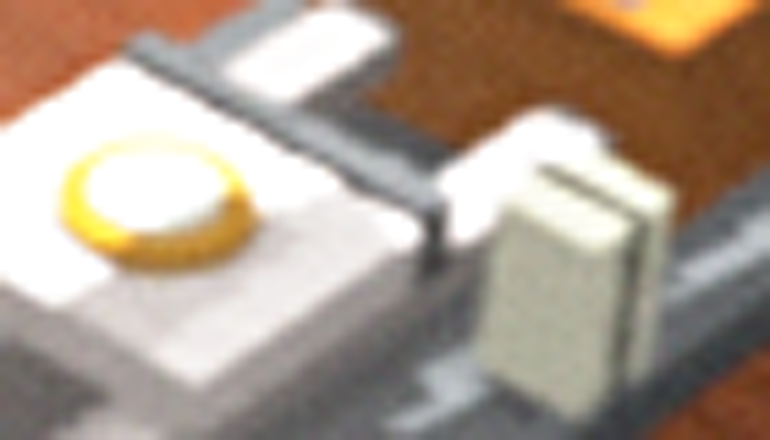

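```bash
sed -i 's/p@EX-90/p@EX-.09/' h.py; python3 - <<'E'
from h import *
d=imaging.get_image("scene")
for n,x,y,z in [("jawend",444,206,.04),("jawfar",152,33,.04),("mark",542,168,.04),("markout",640,222,.04)]: print(n,sx(d,x,y,11,330,225,z))
E
```

```text
jawend [ 23.7 -26.4]
jawfar [26.4 23.6]
mark [ 39.1 -30. ]
markout [ 38.7 -45.3]
```

```bash
python3 -m jog '[[[-0.005,0,0,0,1],[-0.015,0,0,0,1],[-0.015,0.02,0,0,1],[-0.015,0.040,0,0,1],[-0.015,0.042,0,0,1],[-0.015,0.042,0,0,1],[-0.015,0.042,0,0,1]]]';  python3 - <<'E'
from h import *
import cv2
st()
d=imaging.get_image("scene"); cv2.imwrite("pics/scene3.png",d["color"][:,:,::-1])
s=cv2.imread("pics/scene3.png")[225:265,330:400];
cv2.imwrite("pics/s3b.png",cv2.resize(s,None,fx=11,fy=11,interpolation=cv2.INTER_CUBIC))
E
```

```text
t: 6.3
tool_pos: [0.5922, 0.1243, 0.0895]
tool_rot: [1.1, 1.275, -1.098]
contact_force: [0.1, 0.6, 0.5]
opening: 0.0001
 t 6.3 rel wheel_top in stand xyz(mm) [-19.3   1.9   9.5] F stand [-0.22 -0.56  0.49] open 0.0001
```

View pics/s3b.png

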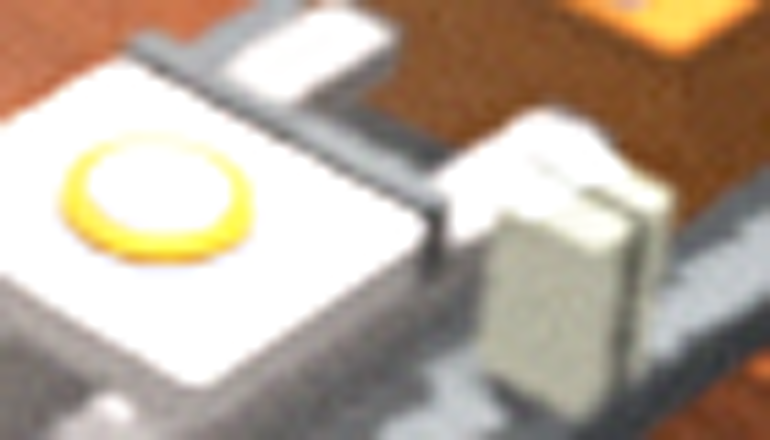

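```bash
python3 -m jog '[[[0.006,0,0,0,1],[0.011,0,0,0,1],[0.014,0,0,0,1],[0.014,0,0,0,1],[0.014,0,0,0,1]]]'; python3 -c "
from h import *;st()"; python3 -m jog '[[[0,-0.004,0,0,1],[0,-0.008,0,0,1],[0,-0.012,0,0,1],[0,-0.016,0,0,1],[0,-0.020,0,0,1],[0,-0.024,0,0,1],[0,-0.028,0,0,1],[0,-0.032,0,0,1],[0,-0.035,0,0,1],[0,-0.035,0,0,1]]]'; python3 -c "
from h import *;st()"; python3 -m jog '[[[-0.005,0,0,0,1],[-0.015,0,0,0,1],[-0.020,0.02,0,0,1],[-0.015,0.036,0,0,1],[-0.015,0.036,0,0,1],[-0.015,0.036,0,0,1]]]';  python3 - <<'E'
from h import *
import cv2
st()
d=imaging.get_image("scene"); cv2.imwrite("pics/scene4.png",d["color"][:,:,::-1])
s=cv2.imread("pics/scene4.png")[225:265,330:400];
cv2.imwrite("pics/s4b.png",cv2.resize(s,None,fx=11,fy=11,interpolation=cv2.INTER_CUBIC))
E
```

```text
t: 6.85
tool_pos: [0.5924, 0.1244, 0.076]
tool_rot: [1.101, 1.275, -1.098]
contact_force: [0.3, -0.5, 3.4]
opening: -0.0001
 t 6.85 rel wheel_top in stand xyz(mm) [-19.5   1.9  -4. ] F stand [-0.2   0.51  3.39] open -0.0001
t: 7.85
tool_pos: [0.5565, 0.119, 0.0753]
tool_rot: [1.099, 1.276, -1.1]
contact_force: [-1.7, -0.6, 3.9]
opening: 0.0003
 t 7.85 rel wheel_top in stand xyz(mm) [16.8  1.8 -4.7] F stand [1.75 0.31 3.87] open 0.0003
t: 8.45
tool_pos: [0.5915, 0.1243, 0.0898]
tool_rot: [1.098, 1.278, -1.101]
contact_force: [0.7, 0.4, 0.4]
opening: 0.0001
 t 8.45 rel wheel_top in stand xyz(mm) [-18.5   1.8   9.8] F stand [-0.71 -0.27  0.44] open 0.0001
```

View pics/s4b.png

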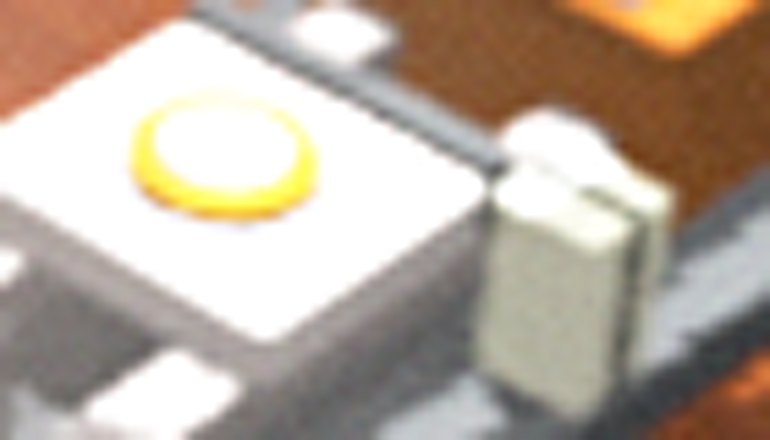

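```bash
python3 - <<'E'
from h import *
import cv2
s=cv2.imread("pics/scene4.png")[222:252,355:400].astype(float)/255
s=(s**2.2*255).astype(np.uint8)
cv2.imwrite("pics/s4c.png",cv2.resize(s,None,fx=17,fy=17,interpolation=cv2.INTER_LANCZOS4))
d=imaging.get_image("scene")
for y in (25,-25,-28,-44): print(y,[pred(d,x,y,40,17,355,222).tolist() for x in (32,35,39)])
E
```

```text
25 [[-159.0, 70.0], [-137.0, 56.0], [-106.0, 38.0]]
-25 [[311.0, 320.0], [333.0, 305.0], [363.0, 285.0]]
-28 [[340.0, 336.0], [363.0, 321.0], [393.0, 301.0]]
-44 [[501.0, 422.0], [524.0, 406.0], [553.0, 385.0]]
```

View pics/s4c.png

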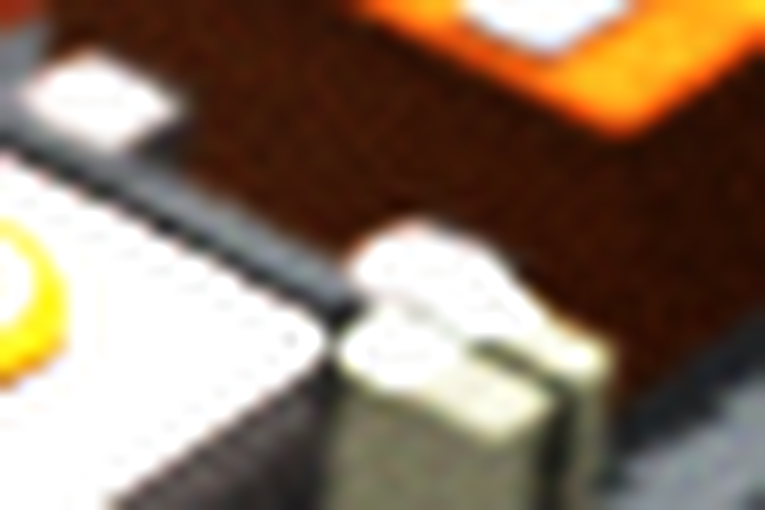

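```bash
python3 -m jog '[[[-0.04,0,0,0,1],[-0.08,0,0.02,0,1],[-0.12,0,0.05,0,1],[-0.12,0,0.09,0,1],[-0.12,0,0.13,0,1],[-0.12,0,0.17,0,1],[-0.12,0,0.21,0,1],[-0.12,0,0.25,0,1],[-0.12,0,0.28,0,1],[-0.12,0,0.30,0,1],[-0.12,0,0.30,0,1]]]';  python3 - <<'E'
from h import *
import cv2
st()
d=imaging.get_image("top"); cv2.imwrite("pics/top5.png",d["color"][:,:,::-1])
s=cv2.imread("pics/top5.png")[230:300,215:295].astype(float)/255
s=(s**2*255).astype(np.uint8)
cv2.imwrite("pics/t5c.png",cv2.resize(s,None,fx=8,fy=8,interpolation=cv2.INTER_CUBIC))
E
```

```text
t: 9.65
tool_pos: [0.6354, -0.1744, 0.2096]
tool_rot: [1.1, 1.277, -1.103]
contact_force: [0.2, 0.5, -0.1]
opening: 0.0002
 t 9.65 rel wheel_top in stand xyz(mm) [-17.5 303.7 129.6] F stand [-0.24 -0.44 -0.15] open 0.0002
```

View pics/t5c.png

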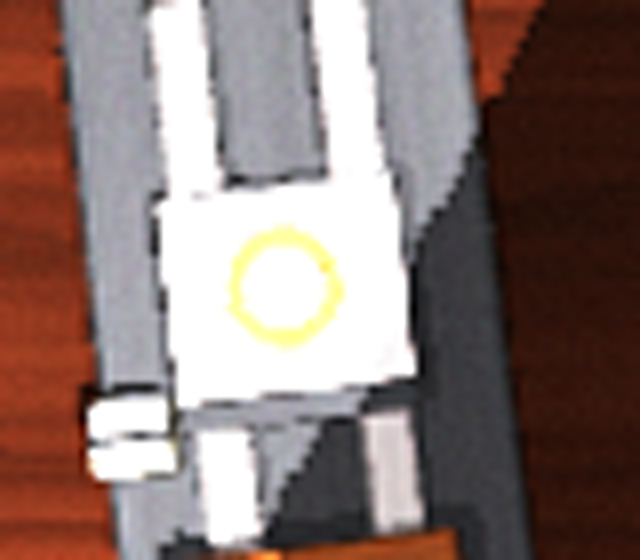

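```bash
python3 - <<'E'
from h import *
import cv2
d=imaging.get_image("top")
for n,x0 in (("top0",0),("top5",26)):
    g=cv2.cvtColor(cv2.imread(f"pics/{n}.png"),cv2.COLOR_BGR2GRAY)
    print(n)
    for y in (-36,-32,-22,-14,-10,0,5,15):
        xs=np.arange(x0-4,x0+22)if n=="top0" else np.arange(24,48)
        uv=np.array([proj(d,WT+EX*(x+90)/1e3+EY*y/1e3+[0,0,-.04]) for x in xs],np.float32)
        v=cv2.remap(g,uv[:,0:1],uv[:,1:2],cv2.INTER_LINEAR).ravel()
        print(y,"from x",xs[0],v.tolist())
E
```

```text
top0
-36 from x -4 [188, 188, 189, 190, 190, 190, 189, 191, 191, 190, 189, 188, 189, 190, 190, 190, 191, 191, 191, 191, 192, 192, 192, 191, 191, 192]
-32 from x -4 [190, 189, 189, 190, 188, 188, 189, 189, 189, 189, 190, 191, 191, 190, 191, 190, 191, 191, 191, 190, 189, 189, 189, 188, 189, 189]
-22 from x -4 [255, 255, 255, 255, 255, 255, 255, 255, 240, 200, 185, 183, 182, 178, 165, 170, 196, 222, 241, 234, 233, 238, 234, 229, 230, 226]
-14 from x -4 [255, 255, 255, 255, 255, 255, 255, 255, 255, 238, 191, 178, 181, 183, 191, 218, 237, 253, 255, 255, 255, 255, 255, 255, 255, 255]
-10 from x -4 [255, 255, 255, 255, 255, 255, 255, 255, 240, 213, 194, 183, 185, 183, 177, 152, 127, 165, 184, 179, 174, 171, 166, 163, 158, 156]
0 from x -4 [254, 255, 255, 255, 255, 255, 255, 255, 244, 224, 194, 185, 188, 186, 178, 148, 149, 185, 189, 186, 186, 187, 189, 189, 189, 187]
5 from x -4 [255, 255, 255, 255, 255, 255, 255, 255, 234, 179, 171, 187, 187, 181, 161, 154, 160, 174, 185, 184, 183, 182, 181, 181, 182, 183]
15 from x -4 [255, 255, 255, 255, 255, 255, 255, 255, 212, 164, 178, 189, 190, 190, 
[... 438 characters left out ...]
 238, 242, 245, 243, 241, 245]
-14 from x 24 [255, 255, 255, 255, 255, 255, 255, 255, 244, 193, 181, 200, 202, 203, 213, 228, 250, 255, 255, 255, 255, 255, 255, 255]
-10 from x 24 [255, 255, 255, 255, 255, 255, 255, 255, 255, 232, 200, 203, 204, 202, 191, 175, 188, 194, 189, 192, 197, 192, 187, 184]
0 from x 24 [253, 255, 255, 255, 255, 255, 255, 255, 250, 204, 184, 201, 204, 201, 176, 170, 198, 207, 207, 199, 192, 188, 164, 123]
5 from x 24 [255, 255, 255, 255, 255, 255, 255, 255, 255, 241, 211, 207, 209, 208, 191, 146, 126, 118, 119, 120, 119, 119, 122, 121]
15 from x 24 [255, 255, 255, 255, 255, 255, 255, 255, 255, 190, 129, 127, 124, 121, 137, 162, 212, 237, 234, 233, 232, 232, 232, 232]
```

```bash
python3 - <<'E'
from h import *
import cv2
a=cv2.imread("pics/top0.png");d=imaging.get_image("top");b=d["color"][:,:,::-1].copy();cv2.imwrite("pics/top6.png",b)
for n,(x,y) in dict(fig=(174,215),jar=(328,241),car=(182,316)).items():
    t=a[y-22:y+22,x-22:x+22]; r=cv2.matchTemplate(b[y-32:y+32,x-32:x+32],t,cv2.TM_CCOEFF_NORMED); print(n,cv2.minMaxLoc(r)[1::2])
o,_=st(); print(np.abs(o["dq"]).max())
E
```

```text
fig (0.9843407273292542, (10, 10))
jar (0.919804573059082, (10, 10))
car (0.9940060973167419, (10, 10))
 t 9.8 rel wheel_top in stand xyz(mm) [-18.1 300.6 129.6] F stand [-0.69 -0.81  0.44] open -0.0001
0.012310940614200813
```

View pics/top6.png

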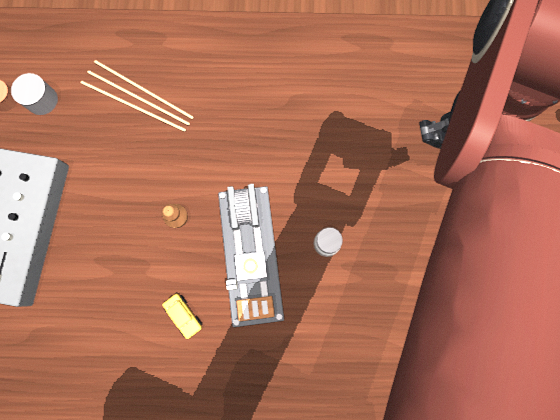

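The last top view shows the hand clear at about (435,130). The jaw is level with the tab line near (231,285), and the bystanders match their starting spots with zero pixel shift.

```bash
python3 -c "
from station import ctrl; print(ctrl.finish_job())"
```

```text
the job is handed in; nothing more can be done
None
```

I rolled the thumbwheel with the shut fingertips in two strokes of about 42 mm and 36 mm, pressing with about 3–5 N. I then lifted the hand, moved it about 30 cm away, and handed the job in at about 9.8 s; no verdict was reported.

**Jaw position:** The two cameras disagree slightly on the result, but both are inside the 2.5 mm tolerance.

| Camera | Jaw edge (stand x, mm) | Black line (stand x, mm) | Difference (mm) |
|---|---|---|---|
| Top (profiles) | 38.3 to 39 | 38.0 | +0.3 to +1 |
| Scene (angled) | about 38.2 | 39.1 | about -0.9 |

**Wheel travel:** The carriage moved about 16 mm and then 13.4 mm. That is a little more than the 3:1 ratio predicts from the hand's movement, so I relied on the images instead.

**Bystanders:** The car, figurine and jar showed no pixel shift in the top view. The jar's match was weaker (0.92) because the arm's shadow fell across it.

**Contact:** The hand only came near the wheel, well away from the carriage and gauge tab. The last force readings were within about 1 N, which is close to sensor noise.

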